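# Roll a shaft blank into the V-rest and slide it to the end stop

### The arm

A 7-joint arm with a two-finger parallel gripper is mounted at the origin on a cart in front of the work surface, level with it; the furniture and walls round the work are solid. World frame = base frame: x ahead of the robot, y to its left, z up, the work surface at z = 0. Lengths are in m, angles in rad, forces in N, time in s.
With the tool pointing down it reaches from about 0.4 to 0.875 m from the base axis. Payload 6.5 kg.
Tool frame: the origin (TCP) lies at the very end of the fingers, on their centre line; the grasp point (between the pads) lies 19 mm behind it; z points along the fingers, y is the direction in which the jaws open and shut (so a half turn about z gives the same grasp; the last joint's range is limited). The gripper opens to 88 mm and grips with 3 to 60 N. Pads are 18 mm wide; open, the fingers measure 123 mm over their backs; the gripper's body (75 mm by 187 mm) begins 45 mm behind the grasp point.
Start: joints at [-1.408, 0.536, -0.004, 1.538, 0.003, 1.067, -0.071], TCP at [0.147, 0.633, 0.239] pointing down, gripper open.
Joint ranges: [-2.7, 2.7], [-0.37, 2.16], [-1.27, 1.26], [0.24, 2.4], [-1.31, 4.45], [0.19, 1.91], [-2.76, 2.76]. Speed limits (rad/s): [2.39, 2.39, 3.14, 3.14, 3.14, 3.14, 3.14].

### API

Orientations are given as [roll, pitch, yaw] about the fixed x, y, z axes, in that order (R = Rz(yaw) Ry(pitch) Rx(roll)).
In Python, from station import env gives the robot as it stands. Calls block until the motion is done:
- env.move_ptp(position, orientation): joint-space move of the TCP to a pose.
- env.move_linear(position, vel=0.15, frame=None): straight line of the TCP; frame=None keeps the orientation; vel is the mean speed in m/s.
- env.movej(angles): joint-space move.
- env.command_gripper(opening, effort=None): finger opening in m; effort is the grip in N (None keeps the last); returns when the fingers have stopped.
- env.dwell(seconds).
- env.inverse_kinematics(position, orientation): joint angles nearest the present ones, or None.
- env.state(): the state.
- env.camera(name): name is "scene" or "top" or "wrist"; returns a dict with "image" (400x640x3 uint8, red, green, blue), "range_z" (400x640 float32, m along the optical axis (not along the pixel's ray), 0 where there is no reading), "mtx" (3x3 intrinsics, pixels), "R" (3x3) and "t" (3): a world point X has camera coordinates R X + t. Camera axes: x right, y down, z forward; pixel columns grow to the right and rows downward; lengths in m; the calibration is good to about 2 mm. A picture is of the moment at which its call begins.
A pose or a line that the arm cannot do raises env.MotionError and nothing moves.
- env.job_done(): hands the job in, once; it reports no verdict.
Trained networks look in the newest picture that a camera, given by its name, has taken for a name from the list of things; names that differ only in an ending like _2 or _b are one class to them, and where a whole thing is asked for, a point or a joint stands for the part that bears it (a point fixed in the world has none). Each returns a list of dicts, best first, with "p" (0 to 1); they miss things now and then, are a little off and sometimes report something else, mostly with a low value. They report only what shows in the picture. A call takes as long as a camera call.
- env.silhouettes(query, camera): "mask" (400x640 bool, what is visible of it) and "extent" ([left, top, right, bottom] in pixels, round what is visible of it).
- env.pinpoint(query, camera): "xy" ([column, row] in pixels: a listed point, or the origin of a listed thing).
The state is a dict: "time": time; "joint_pos": joint angles; "joint_velocities": joint speeds; "joint_torque": joint torques, N m; "tcp_pos": TCP position; "ee_rot": TCP orientation; "ft_force": force on the tool from outside, world axes, zero at the start; "ft_torque": the same for the moment, N m; "opening": finger opening in m.
Only numpy, scipy, OpenCV 4.12 (cv2) and the standard library are available. Lean on these libraries where they do the work, as an engineer would, in place of code of your own. Each camera call takes 0.05 s, during which the arm holds its last target. There are 200 camera calls.

### The job

Without grasping or lifting it, push the bright aluminium round bar from its side with the fingers so that it rolls along the bench, up the ramp of the green V-rest and drops into the V. Push it endwise along the V until its end touches the blue stop plate, and leave it lying there, seated in the V and at rest. Leave the other things on the bench where they are.

Things in the scene. Friction and masses are not known exactly. Their poses are not given: they have to be found in the camera images.
- bar_center (a point): centre of the loose round bar: bright aluminium, 44 mm diameter, 150 mm long, thin blue ring near one end, about 0.5 kg, low friction, lying on its side on the bench before the ramp. Its y axis is the bar's long axis (x, z turn as it rolls); both ends are alike. Rolls readily, coasts a little. Starts up to 0.2 rad askew to the V, its centre 25 to 60 mm short (in v_rest y) of its final place.
- v_rest: green V-rest with bright steel flanks, fixed to the bench; place and heading vary. Origin on the bench under the V's bottom line; x across the V in the rolling direction, y along the V towards the blue stop plate, z up. Green block: y -100 to +80 mm, x -80 to +44 mm. Near and rear flanks slope 30 degrees from the V bottom (3 mm above the bench); the rear one rises to 21 mm at x = +32 mm.
- v_seat (a point): where the bar's axis lies when seated in the V: a point above the bottom line of the V at v_rest x = 0, y = 0, 28.4 mm above the bench. Axes as v_rest. With the bar against the stop its centre is at y = +5 mm here.
- stop_face (a point): on the face of the blue stop plate that the bar's end must touch: v_rest x = 0, y = +80 mm, 28.4 mm above the bench. Axes as v_rest. The plate is 8 mm thick, 52 mm high, v_rest x = -24 to +44 mm.
- tape_measure: yellow tape measure lying on the bench left of the bar, 62 x 85 x 37 mm, loose, to be left alone; origin under its centre.
- sanding_block: grey-brown sanding block on the bench to the right of the bar, 62 x 113 x 31 mm, loose, to be left alone; origin under its centre.
- screwdriver_b: screwdriver with green handle lying right of the V-rest, 190 mm long, 25 mm wide and 22 mm high, along its own y, loose, to be left alone; origin under its centre.
- shellac_jar: brown jar with steel lid standing left of the V-rest, 67 mm in diameter, 108 mm high, loose, to be left alone; origin under its centre.
- crest (a point): middle (v_rest y = 0) of the crest between ramp and V, at v_rest x = -16.5 mm, 12 mm above the bench. The ramp rises to it evenly from the bench at v_rest x = -80 mm. Axes as v_rest.

How it is judged:
By the outcome, as a careful person would: the job done as asked, in the order asked, and still so for the second after the job is handed in, with the robot touching nothing.
It also fails if it takes over 42 s, if anything falls off the work surface, if the arm or the gripper's body presses on something with over 40 N, if the wrist force passes 120 N, or if a joint passes its speed limit or range.

## Working session

There is one attempt and no reset: what is moved stays moved. The work goes in short steps, each a Python script; the robot and the scene stay as the last script left them, time stands still between calls to the robot, and variables do not carry over. Pictures are saved under pics/ and viewed, on a budget of 10 in all, crops included, one or two more only if the job needs it, and the job is handed in when it is done.

```bash
mkdir -p pics; ls; python3 - <<'E'
from station import env
import cv2,numpy as np
s=env.state();print(s['time'],s['tcp_pos'],s['ee_rot'],s['opening'])
ims=[]
for c in ['top','scene']:
    d=env.camera(c);np.savez(f'pics/{c}.npz',**d);ims.append(d['image'])
    print(c,d['mtx'].tolist(),(-d['R'].T@d['t']).round(3))
    for q in ['bar_center','v_rest','v_seat','stop_face','crest','tape_measure','sanding_block','screwdriver_b','shellac_jar']:
        r=env.pinpoint(q,c)
        out=[]
        for k in r[:2]:
            u,v=k['xy'];z=d['range_z'][int(min(max(v,0),399)),int(min(max(u,0),639))]
            X=d['R'].T@(z*np.linalg.inv(d['mtx'])@[u,v,1]-d['t'])
            out.append((round(k['p'],2),np.round([u,v]).tolist(),X.round(3).tolist()))
        print(q,out)
cv2.imwrite('pics/top.png',ims[0][:,:,::-1]);cv2.imwrite('pics/scene.png',ims[1][:,:,::-1])
E
```

```text
pics
0.0 [0.14726769 0.63246531 0.23784992] [-3.13986852e+00  1.17042786e-04  2.91293477e+00] 0.08806408480373884
top [[516.6611000193847, 0.0, 315.5493245955788], [0.0, 516.6611000193847, 199.8045330136863], [0.0, 0.0, 1.0]] [ 0.33  -0.027  1.55 ]
bar_center [(0.7, [321.0, 220.0], [0.475, -0.062, 0.045])]
v_rest [(0.96, [317.0, 176.0], [0.613, -0.049, 0.006])]
v_seat [(0.79, [318.0, 175.0], [0.617, -0.051, 0.01])]
stop_face [(0.85, [290.0, 174.0], [0.61, 0.031, 0.047]), (0.71, [318.0, 172.0], [0.625, -0.052, 0.014])]
crest [(0.73, [319.0, 181.0], [0.598, -0.056, 0.009])]
tape_measure [(0.73, [202.0, 232.0], [0.438, 0.288, 0.038])]
sanding_block [(0.79, [423.0, 232.0], [0.446, -0.363, 0.027])]
screwdriver_b [(0.51, [426.0, 175.0], [0.617, -0.377, 0.018]), (0.25, [424.0, 230.0], [0.451, -0.365, 0.032])]
shellac_jar [(0.92, [203.0, 165.0], [0.625, 0.278, 0.102])]
scene [[445.43445953461526, 0.0, 324.06980532260866], [0.0, 445.43445953461526, 203.915691983846], [0.0, 0.0, 1.0]] [-0.19  -0.647  0.549]
bar_center [(0.63, [314.0, 236.0], [0.46, -0.078, 0.037]), (0.47, [341.0, 220.0], [0.592, -0.051, 0.013])]
v_rest [(0.84, [343.0, 221.0], [0.591, -0.06, 0.014])]
v_seat [(0.79, [344.0, 215.0], [0.624, -0.036, 0.009])]
stop_face [(0.98, [320.0, 201.0], [0.604, 0.029, 0.036]), (0.53, [428.0, 308.0], [0.425, -0.384, 0.019])]
crest [(0.83, [342.0, 217.0], [0.615, -0.037, 0.007])]
tape_measure [(0.81, [205.0, 201.0], [0.408, 0.255, 0.034])]
sanding_block [(0.66, [426.0, 304.0], [0.424, -0.38, 0.027])]
screwdriver_b [(0.61, [465.0, 264.0], [0.61, -0.373, 0.016])]
shellac_jar [(0.59, [259.0, 180.0], [0.618, 0.278, 0.018])]
```

View pics/top.png

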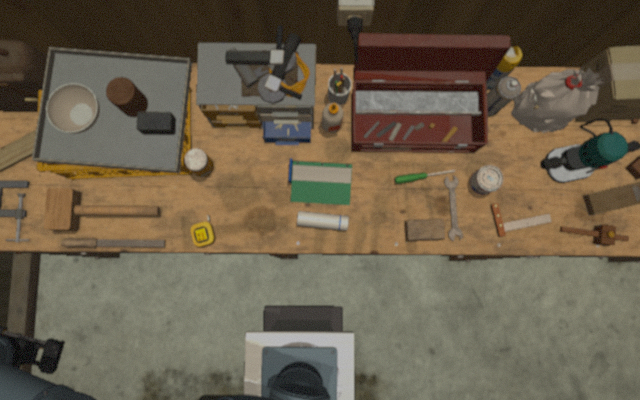

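View pics/scene.png

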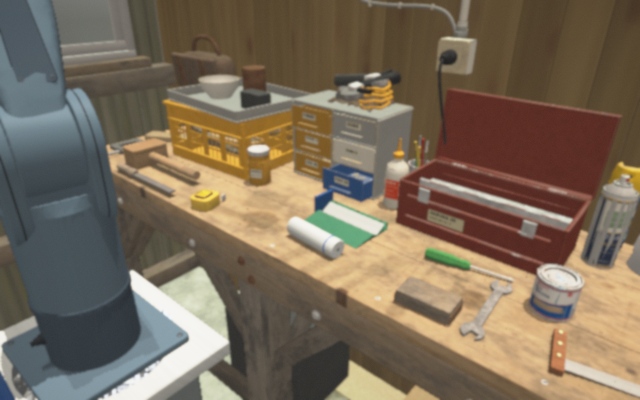

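The top view shows the bar at about (321,220), the green V-rest at cols 290–351 and rows 162–204, and the blue stop at its left end (world +y). So v_rest is nearly aligned with the world axes. The scene view agrees. Next I'll move in for a closer wrist view.

```bash
python3 - <<'E'
from station import env
import cv2,numpy as np
t0=env.state()['time']
for yaw in (0,np.pi):
    print(yaw,env.inverse_kinematics([0.5,-0.05,0.36],[np.pi,0,yaw]))
yaw=0 if env.inverse_kinematics([0.5,-0.05,0.36],[np.pi,0,0]) is not None else np.pi
env.move_ptp([0.5,-0.05,0.36],[np.pi,0,yaw])
s=env.state();print(s['time'],s['tcp_pos'],s['ee_rot'],s['ft_force'])
d=env.camera('wrist');np.savez('pics/w1.npz',**d);cv2.imwrite('pics/w1.png',d['image'][:,:,::-1])
print(d['mtx'].tolist(),(-d['R'].T@d['t']).round(3),d['R'].round(2).tolist())
h={'bar_center':.022,'v_rest':0,'v_seat':.0284,'stop_face':.0284,'crest':.012}
for q in h:
    for k in env.pinpoint(q,'wrist')[:2]:
        r=d['R'].T@np.linalg.inv(d['mtx'])@[*k['xy'],1];c=-d['R'].T@d['t']
        print(q,round(k['p'],2),np.round(k['xy']),(c+r*(h[q]-c[2])/r[2]).round(4))
for q in ['bar_center','v_rest']:
    for k in env.silhouettes(q,'wrist')[:2]: print(q,k['p'],k['extent'],k['mask'].sum())
    r=env.silhouettes(q,'wrist')
    if r: np.save(f'pics/m_{q}.npy',r[0]['mask'])
E
```

```text
0 [-0.90464093  0.27004906  1.12268239  1.80866299 -0.25848195  1.22449414
 -1.27783298]
3.141592653589793 [-0.63054995  0.18782908  0.74854694  1.79885798 -0.13637884  1.20747429
  1.72868197]
3.7417 [ 0.50017661 -0.04908919  0.35984036] [3.14150817e+00 3.20554348e-04 1.98828848e-03] [-0.67007362  0.91182711  0.88509388]
[[324.31752230527195, 0.0, 319.9563281190519], [0.0, 324.31752230527195, 197.48837943029696], [0.0, 0.0, 1.0]] [ 0.571 -0.048  0.507] [[0.0, -1.0, -0.0], [-0.96, -0.0, 0.28], [-0.28, -0.0, -0.96]]
bar_center 0.76 [326. 170.] [ 0.4748 -0.0579  0.022 ]
v_rest 0.62 [324.  75.] [ 0.6112 -0.0541  0.    ]
v_seat 0.78 [323.  75.] [ 0.6091 -0.0522  0.0284]
crest 0.61 [321.  88.] [ 0.5937 -0.0494  0.012 ]
bar_center 0.91 [277.3, 150.4, 382.7, 185.7] 2900
bar_center 0.66 [487.3, 158.6, 572.0, 205.7] 3393
v_rest 0.57 [254.2, 32.8, 392.4, 135.4] 11818
```

View pics/w1.png

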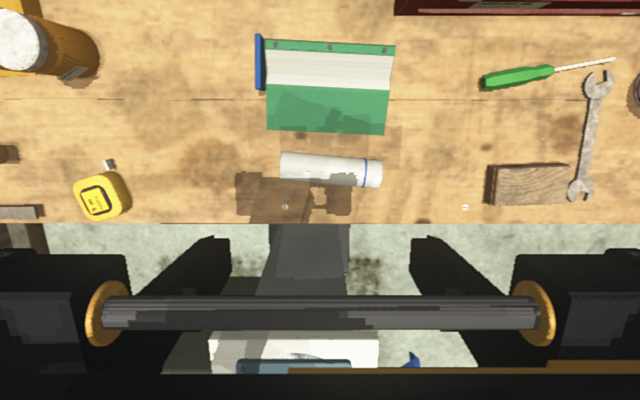

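The wrist view shows the bar at cols 280–382 around row 170, with the ring on its right. The V-rest spans (254..396, 37..135) with the blue stop on its left. I'll fit both poses from depth.

```bash
cat > h.py <<'E'
import cv2,numpy as np
def cloud(d):
    v,u=np.mgrid[0:400,0:640];z=d['range_z']
    c=np.stack([u*z,v*z,z],-1)@np.linalg.inv(d['mtx']).T
    return (c-d['t'])@d['R']
def fit(d,vr=None):
    P=cloud(d);hsv=cv2.cvtColor(d['image'],cv2.COLOR_RGB2HSV).astype(int)
    near=(abs(P[...,0]-.58)<.17)&(abs(P[...,1]+.05)<.2)&(d['range_z']>0)
    g=near&(abs(hsv[...,0]-75)<20)&(hsv[...,1]>90)&(P[...,2]<.04)
    n,l,st,_=cv2.connectedComponentsWithStats(g.astype(np.uint8))
    g=np.isin(l,[i for i in range(1,n) if st[i,4]>60])
    (c,s,a)=cv2.minAreaRect((P[g][:,:2]*1000).astype(np.float32))
    if s[0]>s[1]: s=s[::-1];a-=90
    th=np.deg2rad(a); th=(th+np.pi/4)%(np.pi/2)-np.pi/4   # v x-axis heading
    ex=np.array([np.cos(th),np.sin(th)]);ey=np.array([-ex[1],ex[0]])
    o=np.array(c)/1000+.018*ex+.010*ey
    b=near&(hsv[...,1]<60)&(P[...,2]>.034)&(P[...,2]<.06)
    n,l,st,_=cv2.connectedComponentsWithStats(b.astype(np.uint8));b=l==1+st[1:,4].argmax()
    B=P[b];bc,bs,ba=cv2.minAreaRect((B[:,:2]*1000).astype(np.float32))
    if bs[0]>bs[1]: ba+=90
    bh=(np.deg2rad(ba)+np.pi/2)%np.pi-np.pi/2
    return dict(o=o,th=th,size=s,bar=np.array(bc)/1000,bsize=bs,bh=bh,ztop=np.percentile(B[:,2],95),ex=ex,ey=ey)
E
python3 - <<'E'
from h import *
for f in ['w1','top','scene']:
    d=dict(np.load(f'pics/{f}.npz'));r=fit(d)
    rel=r['bar']-r['o']
    print(f,{k:np.round(v,4).tolist() for k,v in r.items()},'bar in v',rel@r['ex'],rel@r['ey'])
E
```

```text
w1 {'o': [0.6101, -0.0485], 'th': -0.0472, 'size': [121.203, 178.4633], 'bar': [0.4769, -0.0507], 'bsize': [124.0153, 38.472], 'bh': -0.0995, 'ztop': 0.0452, 'ex': [0.9989, -0.0472], 'ey': [0.0472, 0.9989]} bar in v -0.13290459179762734 -0.008510258924723197
top {'o': [0.583, -0.0475], 'th': -0.0498, 'size': [58.2034, 176.8036], 'bar': [0.4779, -0.0645], 'bsize': [149.1515, 38.9034], 'bh': -0.0942, 'ztop': 0.0479, 'ex': [0.9988, -0.0498], 'ey': [0.0498, 0.9988]} bar in v -0.10413762654189027 -0.022247365876952824
scene {'o': [0.5833, -0.0503], 'th': -0.0933, 'size': [56.5217, 181.4507], 'bar': [0.4727, -0.065], 'bsize': [153.6664, 35.9018], 'bh': -0.0858, 'ztop': 0.0453, 'ex': [0.9956, -0.0932], 'ey': [0.0932, 0.9956]} bar in v -0.1087887656921931 -0.024980745582402084
```

Both cameras agree. V origin is about (0.610, -0.0485), heading -0.047, fitted size 121×178 against 124×180. The bar is at about (0.477, -0.064), skewed about 0.05, with v_rest y ≈ -22, which is 27 mm short and within the stated range. Now I'll push it with both open fingers parallel to the V.

```bash
cat >> h.py <<'E'
TH=-.047;O=np.array([.610,-.0485]);EX=np.array([np.cos(TH),np.sin(TH)]);EY=np.array([-EX[1],EX[0]])
def W(x,y,z): return [*(O+x*EX+y*EY),z]
E
python3 - <<'E'
from h import *
from station import env
best=None
for yaw in (TH,TH+np.pi):
    ok=[env.inverse_kinematics(W(*p),[np.pi,0,yaw]) for p in [(-.19,-.022,.08),(-.19,-.022,.012),(-.055,-.022,.019),(-.04,-.022,.02),(0,-.15,.09),(0,-.15,.019),(0,-.087,.019)]]
    print(yaw,[None if q is None else q.round(2).tolist() for q in ok])
    if best is None and all(q is not None for q in ok): best=yaw
print('use',best)
R=[np.pi,0,best]
try:
    env.move_ptp(W(-.19,-.022,.08),R)
    env.move_linear(W(-.19,-.022,.012),vel=.12)
    print(env.state()['time'],env.state()['ft_force'])
    env.move_linear(W(-.085,-.022,.014),vel=.05)
    env.move_linear(W(-.056,-.022,.019),vel=.04)
except env.MotionError as e: print('ERR',e)
s=env.state();print(s['time'],s['tcp_pos'],s['ft_force'])
d=env.camera('top');np.savez('pics/t2.npz',**d);w=env.camera('wrist')
r=fit(d);print(r['bar'],r['bh'],(r['bar']-O)@EX,(r['bar']-O)@EY,r['ztop'],r['bsize'])
cv2.imwrite('pics/t2.png',np.hstack([cv2.resize(d['image'][130:260,230:420],None,fx=2,fy=2),cv2.resize(w['image'],(416,260))])[:,:,::-1])
E
```

```text
-0.047 [[-0.5, 0.54, 0.67, 2.25, -0.65, 0.55, -0.95], [-0.31, 0.65, 0.42, 2.25, -0.74, 0.38, -0.88], [-0.46, 0.85, 0.69, 1.93, -0.85, 0.69, -0.85], [-0.47, 0.87, 0.71, 1.89, -0.86, 0.72, -0.86], [-0.29, 0.87, 0.83, 1.71, -0.78, 0.93, -0.76], [-0.25, 0.96, 0.75, 1.72, -0.86, 0.82, -0.71], [-0.36, 0.95, 0.76, 1.76, -0.88, 0.81, -0.78]]
3.094592653589793 [[-0.19, 0.46, 0.27, 2.23, -0.26, 0.48, 1.82], [-0.09, 0.61, 0.15, 2.24, -0.28, 0.31, 1.83], [-0.06, 0.72, 0.13, 1.9, -0.17, 0.53, 1.71], [-0.05, 0.73, 0.13, 1.86, -0.16, 0.56, 1.7], [0.12, 0.7, 0.18, 1.69, -0.17, 0.77, 1.9], [0.16, 0.8, 0.13, 1.69, -0.15, 0.65, 1.89], [0.06, 0.79, 0.12, 1.73, -0.15, 0.63, 1.79]]
use -0.047
6.0833 [ 0.31071535 -0.11397034 -0.15676925]
9.2167 [ 0.55343882 -0.06783067  0.01902632] [-0.36966236 -0.40082995 -0.45364109]
[0.71576245 0.04396659] 0.01532839685776377 0.1013013279457141 0.09733348945250433 0.058263557739904874 (4.558259963989258, 50.72561264038086)
```

```bash
ls -la pics/t2.png
```

```text
-rw-r--r-- 1 agent agent 253165 Dec  4 07:48 pics/t2.png
```

View pics/t2.png

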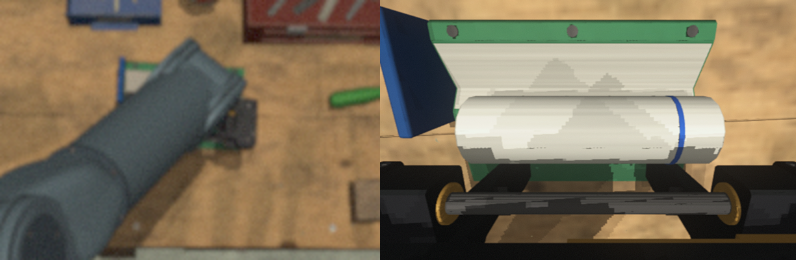

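The wrist view shows the bar resting squarely against both fingers high on the ramp, parallel to the V and clear of the stop. I'll push it slowly over the crest.

```bash
python3 - <<'E'
from h import *
from station import env
env.move_linear(W(-.041,-.022,.021),vel=.025)
s=env.state();print(s['time'],s['tcp_pos'],s['ft_force'])
env.dwell(.6)
w=env.camera('wrist');np.savez('pics/w3.npz',**w);P=cloud(w)
q=(P[...,2]>.045)&(P[...,2]<.06)&(w['range_z']>0);V=np.stack([(P[...,:2]-O)@EX,(P[...,:2]-O)@EY],-1)
q&=(abs(V[...,0])<.03)&(V[...,1]<.07)&(V[...,1]>-.12)
print(q.sum(),V[q].mean(0),np.percentile(V[q],[1,99],axis=0),np.percentile(P[q][:,2],98))
cv2.imwrite('pics/w3.png',w['image'][:,:,::-1])
E
```

```text
10.075 [ 0.56806204 -0.06857538  0.0209938 ] [-0.53552115  0.16026862  0.85023504]
29025 [ 0.00150621 -0.02200342] [[-0.01423815 -0.09439306]
 [ 0.01487903  0.05045558]] 0.05175244816055838
```

View pics/w3.png

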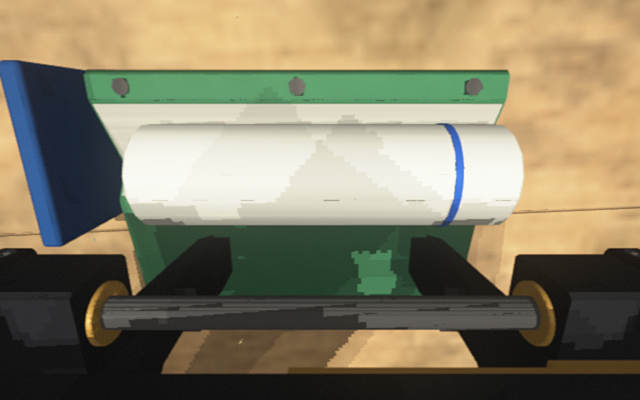

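The bar is seated in the V with its axis at x ≈ 1 mm, top at about 51 mm, and its +y end 27 mm short of the stop. Next comes the endwise push with closed fingers, stopping on force.

```bash
python3 - <<'E'
from h import *
from station import env
env.move_linear(W(-.045,-.022,.085),vel=.15)
env.command_gripper(0.0,10)
env.move_linear(W(0,-.145,.085),vel=.15)
env.move_linear(W(0,-.145,.019),vel=.1)
s=env.state();f0=np.array(s['ft_force']);print(s['time'],s['opening'],f0)
env.move_linear(W(0,-.1,.019),vel=.03)
y=-.1
while y<-.078:
    f=np.array(env.state()['ft_force'])-f0
    print(round(y,4),f.round(1),env.state()['time'])
    if f[:2]@EY<-6: break
    y+=.001;env.move_linear(W(0,y,.019),vel=.01)
s=env.state();print(s['time'],(s['tcp_pos'][:2]-O)@EY)
w=env.camera('wrist');cv2.imwrite('pics/w4.png',w['image'][:,:,::-1])
E
```

```text
14.4333 0.00037628063311790825 [ 0.43829399 -1.23357552  0.32216683]
-0.1 [ 0.4  0.5 -0.8] 16.0833
-0.099 [-0.8  0.2 -1.7] 16.3333
-0.098 [-0.6 -0.1 -0.7] 16.5833
-0.097 [-0.2  0.2 -0. ] 16.8333
-0.096 [-0.5 -0.7 -1.1] 17.0833
-0.095 [-0.6  0.2 -0.7] 17.3333
-0.094 [-0.6 -1.1 -1. ] 17.5833
-0.093 [-1.4  0.1 -0.8] 17.8333
-0.092 [ 0.3 -0.4 -0.5] 18.0833
-0.091 [-0.8  0.3 -0.2] 18.3333
-0.09 [ 0.2 -0.8 -0.3] 18.5833
-0.089 [-0.6 -1.8 -0.8] 18.8333
-0.088 [-0.4 -2.1 -0.8] 19.0833
-0.087 [ 0.4 -3.4 -1.9] 19.3333
-0.086 [-1.1 -5.6 -2.5] 19.5833
-0.085 [ 0.1 -7.2 -2.3] 19.8333
19.8333 -0.08820427404519103
```

View pics/w4.png

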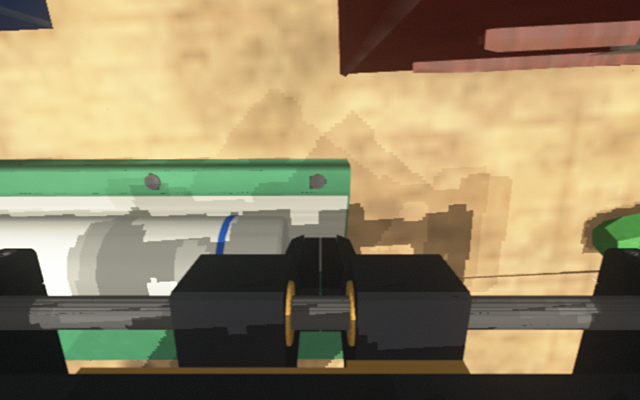

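The force rises steadily while the TCP stays at y = -88.2 mm (predicted -87.5), so the bar is against the stop. I'll back off, lift and verify.

```bash
python3 - <<'E'
from h import *
from station import env
env.move_linear(W(0,-.115,.019),vel=.03)
env.move_linear(W(0,-.13,.1),vel=.12)
env.move_ptp(W(-.06,0,.2),[np.pi,0,TH])
env.dwell(.3)
w=env.camera('wrist');P=cloud(w)
V=np.stack([(P[...,:2]-O)@EX,(P[...,:2]-O)@EY],-1)
q=(P[...,2]>.045)&(P[...,2]<.06)&(w['range_z']>0)&(abs(V[...,0])<.03)&(V[...,1]<.075)&(V[...,1]>-.12)
print(env.state()['time'],q.sum(),V[q].mean(0),np.percentile(V[q],[.5,99.5],axis=0),np.percentile(P[q][:,2],98))
cv2.imwrite('pics/w5.png',w['image'][:,:,::-1])
E
```

```text
22.95 5548 [0.00042324 0.00240054] [[-0.01490918 -0.06967107]
 [ 0.01494357  0.07436551]] 0.051977996735730655
```

View pics/w5.png

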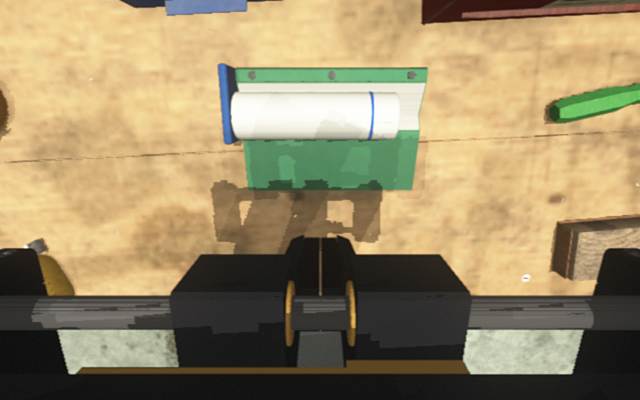

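The bar's left end meets the blue plate at (231,115), its far end is at y = -70 mm as expected, and it sits straight in the V. The neighbouring objects visible here are in place.

```bash
python3 - <<'E'
from station import env
env.job_done();print(env.state()['time'])
E
```

```text
the job is handed in; nothing more can be done
the job is handed in; nothing more can be done
```

The bar is lying seated in the V with its end against the blue stop plate, and the job is handed in. The clock read 23 s at my last check, inside the 42 s limit.

- **Rolling:** I pushed the bar from its side with both open fingers, set parallel to the V. It rolled up the ramp and dropped over the crest into the V, with no grasping or lifting.
- **Endwise push:** I pushed its end with closed fingers in 1 mm steps. I stopped when the force reached about 7 N, with the fingertip at y = -88.2 mm against a predicted -87.5 mm.
- **Last check, from the wrist camera after backing off:**
  - The bar's axis is at v_rest x ≈ 0.4 mm.
  - Its far end is at y ≈ -70 mm, the value expected with the bar at the stop, and the picture shows no gap at the plate.
- **Small disagreement:** the bar's top measured 52 mm against a nominal 50.4 mm. That is within the 2 mm camera calibration.
- **Other objects:** the sanding block, and the visible parts of the tape measure and screwdriver, looked undisturbed in the last view. The jar was almost entirely out of that view and I did not re-measure any of them, but no push went near them.

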